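Bring the dropper bottle to the front of the paint carousel and hold it there

TASK

Turn the paint carousel until the tall dropper bottle stands at the front, in line with the pointer on the stand, and finish gripping the carousel's bar handle so that the turntable is held still there: do not let go at the end. Do not touch the paints themselves: they stay standing in their wells; leave the figure, cup and tub where they are.

Things in the scene. Friction and masses are not known exactly. Their poses are not given: they have to be found in the camera images.
- stand: fixed plywood foot of the carousel: round slab, 85 mm radius, 18 mm high. Its front is marked by a flat tongue (40 mm wide, 10 mm thick) reaching past the turntable to 190 mm from the axis, with an upright pointer fin on it (8 mm thick, 133 to 163 mm from the axis, top 55 mm above the table). Origin: on the turning axis at table height; the tongue points along its own -x; z up.
- front (a point): the front place of the carousel: a fixed point on the stand's front line, above the tongue side, 85 mm from the turning axis (the radius on which the wells' centres lie), 32 mm above the table. It does not turn with the turntable.
- turntable: plywood disc, 115 mm radius, top 32 mm above the table; turns freely about its vertical axis either way, over a full turn, friction about 0.01 N m, no spring. Six ring wells (inner dia. 38 mm, rim 46 mm above the table) 60 deg apart, centres 85 mm from the axis, one empty (on its -x side); post of 9 mm radius in the middle. Origin: on the axis, 20 mm above the table; x along the handle bar, z up.
- handle: wooden bar handle fixed on top of the turntable's post, centred on the turning axis, 70 mm long (along its x), 16 mm wide (y), 28 mm high (z). Origin: centre of its underside, 120 mm above the table; top at 148 mm. It turns with the turntable.
- dropper_bottle: the only tall paint: a dropper bottle 33 mm in diameter and 75 mm high, grey body with a pointed white nozzle, top 107 mm above the table; loose in one of the wells with about 2.5 mm play all round. Origin: centre of its underside, which rests on the disc (32 mm above the table).
- pot1: squat round paint pot, 33 mm diameter, 33 mm high, grey with a flat white lid, the same as the other three; loose in a well of the turntable. Origin: centre of its underside.
- pot2: squat round paint pot, 33 mm diameter, 33 mm high, grey with a flat white lid, the same as the other three; loose in a well of the turntable. Origin: centre of its underside.
- pot3: squat round paint pot, 33 mm diameter, 33 mm high, grey with a flat white lid, the same as the other three; loose in a well of the turntable. Origin: centre of its underside.
- pot4: squat round paint pot, 33 mm diameter, 33 mm high, grey with a flat white lid, the same as the other three; loose in a well of the turntable. Origin: centre of its underside.
- miniature: bystander: a small grey figure on a round red base, 40 mm diameter, about 65 mm high, loose. Origin: centre of its underside.
- cup: bystander: red plastic drinking cup, empty, 90 mm across the rim, 115 mm high, loose. Origin: centre of its underside.
- tub: bystander: empty clear open tub, 95 x 95 x 50 mm, loose. Origin: centre of its underside.
- palette: bystander: shallow grey palette tray, 190 x 150 x 26 mm, fixed to the table. Origin: centre of its underside.
Not all that is in view belongs to the job. Leave any red look-alike of the pot4 alone.

How it is judged:
By the outcome, as a careful person would: the job done as asked, in the order asked, and still so for the second after the job is handed in, while the arm keeps its last pose, push and grip.
It also fails if it takes over 61 s, if anything falls off the work surface, if the arm or the gripper's body presses on something with over 40 N, if the wrist force passes 120 N, or if a joint passes its speed limit or range.

ROBOT

A 6-joint arm with a two-finger parallel gripper is mounted at the origin on the work surface. World frame = base frame: x ahead of the robot, y to its left, z up, the work surface at z = 0. Lengths are in mm, angles in degrees, forces in N, time in s.
With the tool pointing down it reaches from about 375 to 900 mm from the base axis. Payload 3.1 kg.
Tool frame: the origin (TCP) lies midway between the tips of the shut fingers; the grasp point (between the pads) lies 19 mm behind it; z points along the fingers, y is the direction in which the jaws open and shut (so a half turn about z gives the same grasp; the last joint's range is limited). The gripper opens to 85 mm and grips with 20 to 120 N. Pads are 22 mm wide; open, the fingers measure 114 mm over their backs; the gripper's body (76 mm by 85 mm) begins 54 mm behind the grasp point. The pads swing forward as they close: fully open they stand 13 mm farther back than shut.
Start: joints at [60.247, 30.224, 82.088, -0, 67.689, -10.227], TCP at [208.859, 589.045, 231.31] pointing down, gripper open.
Joint ranges: [-176.69, 176.69], [-43.24, 126.21], [12.49, 139.97], [-82, 262], [0, 151.66], [-163.58, 163.58]. Speed limits (degrees/s): [159.86, 159.86, 180, 180, 180, 180].

INTERFACE

Orientations are given as a 3x3 rotation matrix whose columns are the frame's x, y, z axes.
In Python, from cell import env gives the robot as it stands. The module is installed in compiled form; this text tells all that it offers.
- The arm moves only by the tool servo_tool, never from a script. Its argument "commands" is text: rows parted by semicolons, each of 7 numbers parted by spaces: the shift along the tool's x, y, z in units of 40 mm (1.0 is 40 mm), then the turn, a rotation vector about the tool's x, y, z in units of 6 degrees (1.0 is 6 degrees), then the finger opening in mm, from 0 to 85.4. A call has 1 to 10 rows; each row shifts and turns the commanded pose from where the row before left it, along the tool's axes as they then stand; what a row does not reach is not made up. A row lasts 1/10 s, in which the tool goes at most 50 mm and 8.59 degrees, less where a joint would pass 70% of its speed; a pose out of reach is approached as far as the arm can. A call is refused whole if a number of a shift passes 1 or a number of a turn 1, either way. A call with a gripper value outside its range is refused whole. The fingers move at their own pace and stop on an object; "newtons" is the grip in N (left out, the last holds). Time passes only in rows, so rows that do not move let the fingers close. It gives the time, the measured TCP pose, the force and the opening at its end, in the units of the state.
- env.sense(): the state, without advancing time (a new reading comes with each control period).
- env.capture(name): name is "scene" or "top"; returns a dict with "frame" (420x560x3 uint8, red, green, blue), "K" (3x3 intrinsics, pixels), "rvec" (rotation vector, rad) and "tvec" (3), from world to camera coordinates, as OpenCV has them. Camera axes: x right, y down, z forward; pixel columns grow to the right and rows downward; lengths in mm; the calibration is good to about 2 mm. A picture is of the moment at which its call begins. There is no depth.
- env.finish_job(): hands the job in, once; it reports no verdict.
The state is a dict: "t": time; "q": joint angles; "joint_vel": joint speeds; "effort": joint torques, N m; "tool_pos": TCP position; "orientation": TCP orientation; "force": force on the tool from outside, world axes, zero at the start; "moment": the same for the moment, N m; "width": opening from 0.0 (shut) to 1.0 (fully open).
Only numpy, scipy, OpenCV 4.12 (cv2) and the standard library are available. Lean on these libraries where they do the work, as an engineer would, in place of code of your own. Each camera call takes 0.05 s, during which the arm holds its last target. There are 200 camera calls.

## Working session

There is one attempt and no reset: what is moved stays moved. The work goes in short steps, Python scripts to look and compute and a tool call to move; the robot and the scene stay as the last step left them, time stands still between calls to the robot, and variables do not carry over. Pictures are saved under pics/ and viewed, about 8 in all and at most 12, crops included, and the job is handed in when it is done.

Besides the shell and the picture viewer there is one more tool, called after ">>>" as name(argument=value, ...) on one line, values as JSON. servo_tool: Moves the arm, as the interface text tells. Its arguments: {"type":"object","properties":{"commands":{"type":"string"},"newtons":{"type":"number"}},"required":["commands"]}

```bash
mkdir -p pics; cat > h.py <<'E'
import numpy as np, cv2
from cell import env
def cap(n,f):
    c=env.capture(n); cv2.imwrite(f'pics/{f}.png',c['frame'][:,:,::-1]); np.savez(f'pics/{f}.npz',**{k:np.array(c[k]) for k in('K','rvec','tvec')}); return c
def cal(f): return np.load(f'pics/{f}.npz')
def ray(c,u,v,z):
    R=cv2.Rodrigues(np.array(c['rvec'],float))[0];t=np.array(c['tvec'],float).ravel()
    C=-R.T@t; d=R.T@np.linalg.inv(c['K'])@np.array([u,v,1.]); return C+d*(z-C[2])/d[2]
def proj(c,P):
    return cv2.projectPoints(np.array(P,float).reshape(-1,1,3),np.array(c['rvec'],float),np.array(c['tvec'],float),np.array(c['K'],float),None)[0].reshape(-1,2)
E
python3 - <<'E'
from h import *
a=cap('top','top0');b=cap('scene','scene0')
for n,c in(('top0',a),('scene0',b)): cv2.imwrite(f'pics/{n}b.png',cv2.resize(c['frame'][:,:,::-1],(800,600),interpolation=cv2.INTER_CUBIC))
print(env.sense()); print(a['K'],a['rvec'],a['tvec'])
E
```

```text
{'t': 0.1, 'q': array([ 6.02462177e+01,  3.02725211e+01,  8.21479047e+01, -3.74436100e-04,
        6.76911517e+01, -1.02255886e+01]), 'joint_vel': array([-0.03646459, -0.09016612, -0.16131112, -0.03411239, -0.00579589,
       -0.06775522]), 'effort': array([ 3.46662828e-04, -4.43312180e+01, -1.78587556e+01, -2.03804079e-04,
        3.81136357e-03,  1.78115562e-05]), 'tool_pos': array([208.55302667, 588.49944462, 230.44981079]), 'orientation': array([[-9.42477788e-01,  3.34267402e-01, -9.61191251e-04],
       [ 3.34268611e-01,  9.42476327e-01, -1.69366101e-03],
       [ 3.39764334e-04, -1.91753395e-03, -9.99998104e-01]]), 'force': array([-0.09674988, -0.16756268,  0.33772056]), 'moment': array([ 0.00621424, -0.03593344, -0.02817367]), 'width': 1.000157848279074}
[[413.55463049   0.         275.35287229]
 [  0.         413.55463049 209.58397958]
 [  0.           0.           1.        ]] [ 2.24036346 -2.17243154  0.06601704] [ -44.72519496  517.16071912 1297.7764625 ]
```

View pics/top0b.png

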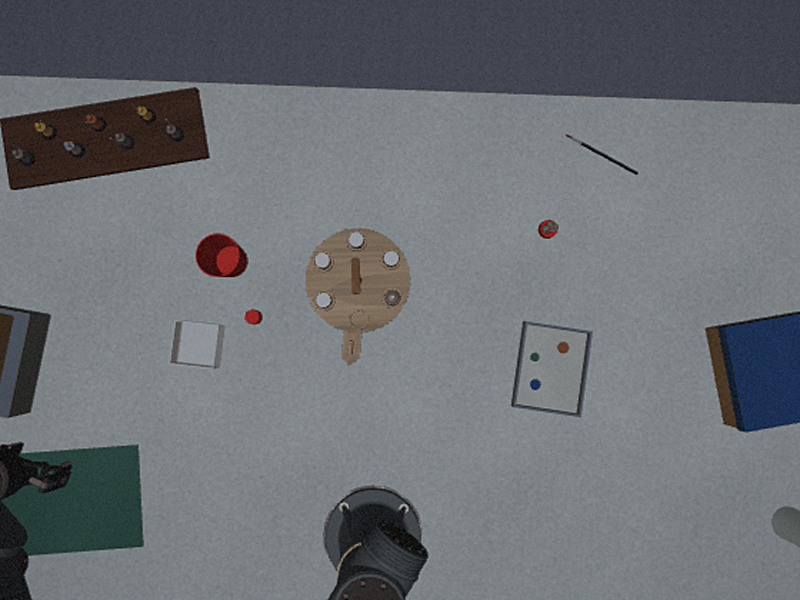

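View pics/scene0b.png

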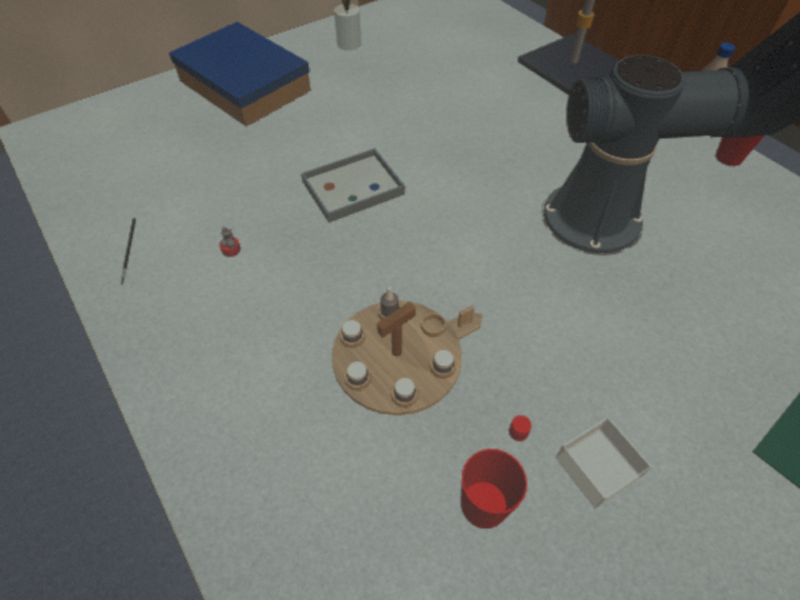

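The top view shows the carousel at (358,280), with the bottle at (392,297), the empty well at (360,318) and the pointer at (351,347). The bottle therefore needs about 60° clockwise seen from above. I'll enlarge the carousel to measure it.

```bash
python3 - <<'E'
import cv2
a=cv2.imread('pics/top0.png')[150:265,200:300]
cv2.imwrite('pics/c1.png',cv2.resize(a,None,fx=5,fy=5,interpolation=cv2.INTER_CUBIC)*1)
b=cv2.imread('pics/scene0.png')[195:295,225:345]
cv2.imwrite('pics/c2.png',cv2.resize(b,None,fx=6,fy=6,interpolation=cv2.INTER_CUBIC))
E
```

```text
(no output)
```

View pics/c1.png

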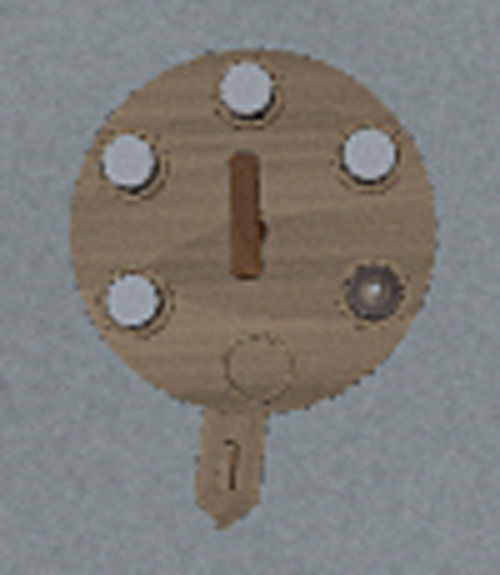

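View pics/c2.png

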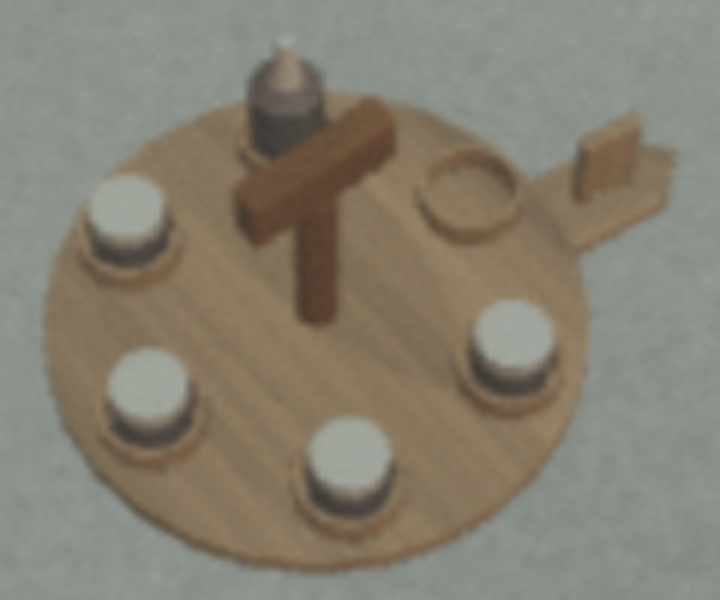

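```bash
python3 - <<'E'
from h import *
c=cal('top0')
f=lambda U,V,z: ray(c,200+(U+.5)/5-.5,150+(V+.5)/5-.5,z)
ang=lambda d: np.degrees(np.arctan2(d[1],d[0]))
# disc rim detection-free fit: edge points by eye
pts=np.array([f(U,V,32)[:2] for U,V in[(69,230),(438,230),(253,47),(253,412),(122,100),(384,100),(384,360),(122,360)]])
from scipy.optimize import least_squares
s=least_squares(lambda p:np.hypot(*(pts-p[:2]).T)-p[2],[500,0,115]);print('disc',s.x,s.fun.round(1))
A=f(253.5,230,32);print('A',A)
T=f(221,528,10);print('tip',T,ang(A-T),np.hypot(*(A-T)[:2]))
fin=f(233,443,55);fb=f(231,490,55);print('fin',fin,fb,ang(A-fin),ang(A-fb))
h1=f(244.5,153,148);h2=f(246,278,148);print('handle',h1,h2,(h1+h2)/2,ang(h1-h2),np.linalg.norm(h1-h2))
B=f(374,290,107);print('bottle',B,ang(B-A))
E=f(259,367,46);print('empty',E,ang(A-E),np.hypot(*(A-E)[:2]))
for U,V in((246,90),(128,161),(133,300),(369,154)):
  P=f(U,V,65);print(P.round(1),ang(P-A),np.hypot(*(A-P)[:2]))
E
```

```text
disc [559.19835751  50.96521765 114.88855887] [-0.1  0.3 -0.6 -0.9  0.4  0.   0.4  0.5]
A [558.59509348  50.9577104   32.        ]
tip [371.44336631  66.213622    10.        ] -4.660234460226049 187.77250016788201
fin [426.30734705  58.05910707  55.        ] [397.71481981  58.31804009  55.        ] -3.0727705931766676 -2.6194756897680556
handle [593.42093484  52.09757502 148.        ] [522.32291111  48.88047556 148.        ] [557.87192298  50.48902529 148.        ] 2.5907974098695825 71.17077143678179
bottle [519.79736736 -24.38641247 107.        ] -117.24576437613166
empty [473.1822217   44.12887983  46.        ] 4.571122312699396 85.68542228105306
[641.4  56.8  65. ] 4.042059806719052 83.04390784772647
[595.7 127.   65. ] 63.99933531353612 84.6273602769419
[511.2 121.   65. ] 124.07650952160604 84.52793171188122
[604.7 -19.3  65. ] -56.738852939077894 84.06196782006464
```

>>> servo_tool(commands="-.32 -.24 0 0 0 0 85;-.64 -.49 0 0 0 0 85;-.64 -.49 0 0 0 0 85;-.64 -.49 0 0 0 0 85;-.64 -.49 0 0 0 0 85;-.64 -.49 0 0 0 0 85;-.64 -.49 0 0 0 0 85;-.64 -.49 0 0 0 0 85;-.64 -.49 0 0 0 0 85;-.64 -.49 0 0 0 0 85")

```text
t: 1.1
tool_pos: [376.3, 330.2, 231.2]
orientation: [[-0.942, 0.335, -0.0], [0.335, 0.942, -0.001], [0.0, -0.001, -1.0]]
force: [0.2, -0.0, -1.1]
width: 0.996
```

>>> servo_tool(commands="-.64 -.49 0 0 0 0 85;-.64 -.49 0 0 0 0 85;-.64 -.49 0 0 0 0 85;-.64 -.49 0 0 0 0 85;-.64 -.49 0 0 0 0 85;-.64 -.49 0 0 0 0 85;-.64 -.49 0 0 0 0 85;-.64 -.49 0 0 0 0 85;-.64 -.49 0 0 0 0 85;-.64 -.49 0 0 0 0 85")

```text
t: 2.1
tool_pos: [551.4, 60.0, 231.1]
orientation: [[-0.942, 0.335, -0.001], [0.335, 0.942, -0.0], [0.001, -0.001, -1.0]]
force: [0.7, 0.0, -0.3]
width: 0.995
```

>>> servo_tool(commands="-.3 -.2 0 0 0 0 85;0 0 0 0 0 -.8 85;0 0 0 0 0 -.8 85;0 0 0 0 0 -.8 85;0 0 0 0 0 -.8 85;0 0 0 0 0 -.6 85;0 0 0 0 0 0 85;0 0 0 0 0 0 85")

```text
t: 2.9
tool_pos: [559.6, 50.8, 231.2]
orientation: [[-0.998, -0.056, -0.001], [-0.056, 0.998, 0.0], [0.001, 0.0, -1.0]]
force: [-0.3, 0.3, 0.1]
width: 0.997
```

>>> servo_tool(commands="0 0 .3 0 0 0 85;0 0 .5 0 0 0 85;0 0 .5 0 0 0 85;0 0 .5 0 0 0 85;0 0 .5 0 0 0 85;0 0 .25 0 0 0 85;0 0 .12 0 0 0 85;0 0 0 0 0 0 85")

```text
t: 3.7
tool_pos: [560.0, 50.7, 123.9]
orientation: [[-0.998, -0.057, -0.001], [-0.057, 0.998, 0.0], [0.001, 0.0, -1.0]]
force: [0.3, 0.8, 0.9]
width: 0.995
```

>>> servo_tool(commands="0 0 0 0 0 0 40;0 0 0 0 0 0 30;0 0 0 0 0 0 24;0 0 0 0 0 0 20;0 0 0 0 0 0 8;0 0 0 0 0 0 8;0 0 0 0 0 0 8;0 0 0 0 0 0 8", newtons=40)

```text
t: 4.5
tool_pos: [560.5, 50.2, 125.1]
orientation: [[-0.998, -0.057, 0.001], [-0.057, 0.998, -0.001], [-0.001, -0.001, -1.0]]
force: [-1.4, -2.0, 4.7]
width: 0.181
```

```bash
python3 - <<'E'
from h import *
s=env.sense();print(s['t'],s['tool_pos'],s['force'],s['moment'],s['width'],s['q'])
b=cap('scene','s1')['frame'][130:300,215:355,::-1]
cv2.imwrite('pics/s1c.png',cv2.resize(b,None,fx=3.5,fy=3.5,interpolation=cv2.INTER_CUBIC))
E
```

```text
4.5 [560.51542598  50.20700711 125.05859594] [-1.39660485 -2.04097504  4.72493889] [-0.37105334  0.23438368 -0.01199263] 0.18084107352151463 [-6.23715668e+00  3.38318460e+01  9.65984137e+01 -4.91233055e-02
  4.95300756e+01 -9.94916480e+01]
```

View pics/s1c.png

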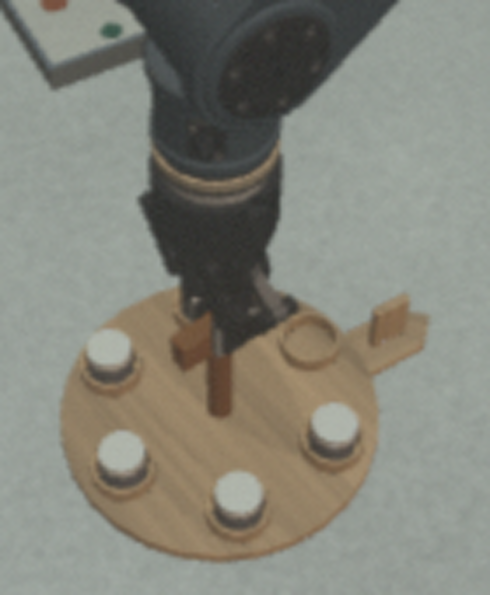

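The bar is held (opening about 15 mm). Next I'll turn about 60°, then refine.

>>> servo_tool(commands="0 0 0 0 0 .2 8;0 0 0 0 0 .4 8;0 0 0 0 0 .6 8;0 0 0 0 0 .6 8;0 0 0 0 0 .6 8;0 0 0 0 0 .6 8;0 0 0 0 0 .6 8;0 0 0 0 0 .6 8;0 0 0 0 0 .6 8;0 0 0 0 0 .6 8")

```text
t: 5.55
tool_pos: [560.3, 49.3, 125.0]
orientation: [[-0.873, 0.488, 0.0], [0.488, 0.873, -0.002], [-0.001, -0.002, -1.0]]
force: [-2.0, -6.0, 6.5]
width: 0.177
```

>>> servo_tool(commands="0 0 0 0 0 .6 8;0 0 0 0 0 .6 8;0 0 0 0 0 .6 8;0 0 0 0 0 .6 8;0 0 0 0 0 .6 8;0 0 0 0 0 .6 8;0 0 0 0 0 .6 8;0 0 0 0 0 .4 8;0 0 0 0 0 .2 8;0 0 0 0 0 0 8")

```text
t: 6.55
tool_pos: [559.8, 48.7, 125.1]
orientation: [[-0.532, 0.847, -0.001], [0.847, 0.532, -0.003], [-0.002, -0.003, -1.0]]
force: [-4.2, -9.2, 7.4]
width: 0.174
```

```bash
python3 - <<'E'
from h import *
s=env.sense();o=s['orientation'];print(s['t'],s['tool_pos'],s['force'],s['moment'],s['width'],np.degrees(np.arctan2(o[1,1],o[0,1])),s['q'])
a=cap('top','t2')['frame'][150:265,200:300,::-1];b=cap('scene','s2')['frame'][190:295,225:350,::-1]
a=cv2.resize(a,None,fx=5,fy=5,interpolation=cv2.INTER_CUBIC);b=cv2.resize(b,None,fx=6,fy=6,interpolation=cv2.INTER_CUBIC)
cv2.imwrite('pics/t2c.png',a);cv2.imwrite('pics/s2c.png',b)
E
```

```text
6.55 [559.77979052  48.68142006 125.0514272 ] [-4.16919449 -9.16810776  7.37751977] [-1.0964118   0.48225495  0.01367921] 0.17421495438759893 32.108536747120276 [ -6.32202649  33.81669931  96.63791736  -0.24692955  49.59361283
 -38.27058138]
```

View pics/t2c.png

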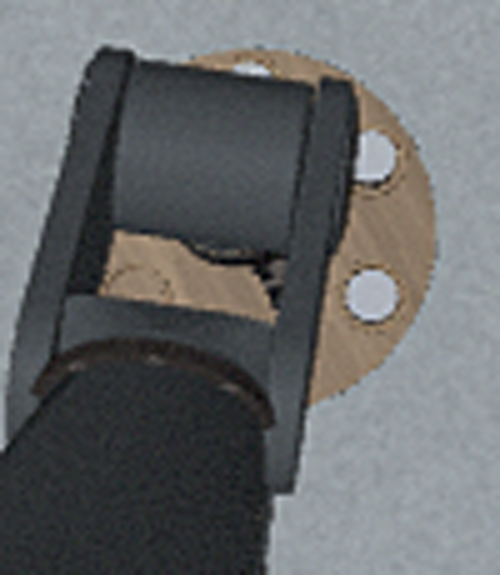

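View pics/s2c.png

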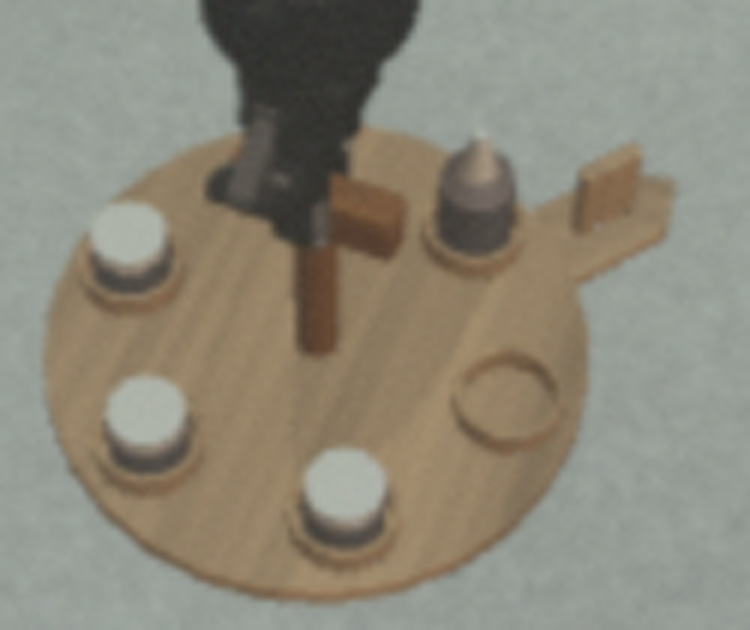

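```bash
python3 - <<'E'
from h import *
from scipy.optimize import least_squares
c=cal('s2')
px=lambda U,V:(225+(U+.5)/6-.5,190+(V+.5)/6-.5)
f=lambda U,V,z: ray(c,*px(U,V),z)
ang=lambda d: np.degrees(np.arctan2(d[1],d[0]))
t=np.linspace(0,2*np.pi,721)
def ext(p):
    P=proj(c,np.c_[p[0]+115*np.cos(t),p[1]+115*np.sin(t),32+0*t]);P=(P-[225,190]+.5)*6-.5
    return np.array([P[:,0].min(),P[:,0].max()]),P[:,1]
def res(p):
    e,v=ext(p); return np.r_[e-[43,588],v.min()-127]
s=least_squares(res,[559,51]);A=np.r_[s.x,32];print('A scene',A,s.fun)
for n,U,V,z in[('tip',675,187,10),('fin in',581,180,55),('fin out',638,147,55),('empty',509,397,46),('nozzle',482,132,107),('p1',344,487,65),('p2',147,415,65),('p3',129,233,65)]:
    P=f(U,V,z);print(n,P.round(1),ang(P-A).round(2),np.hypot(*(P-A)[:2]).round(1))
def show(P): return (((proj(c,P)-[225,190]+.5)*6-.5).round(0)).tolist()
for y in(-2,-4,-6):
    d=np.radians(y+180);u=np.array([np.cos(d),np.sin(d),0]);w=np.array([-u[1],u[0],0]);A0=np.r_[s.x,0]
    print(y,'tip',show(A0+190*u+[0,0,10]),'fin',show([A0+r*u+k*w+[0,0,55] for r in(133,163) for k in(-4,4)]))
# top view tongue
c2=cal('top0');g=lambda U,V,z: ray(c2,200+(U+.5)/5-.5,150+(V+.5)/5-.5,z)
A2=np.array([559.2,51,0])
for V,l,r in((420,203,266),(450,200,265),(490,197,262)):
    P=g((l+r)/2,V,10);print(P.round(1),np.linalg.norm(g(l,V,10)-g(r,V,10)).round(1),ang(A2-P).round(2))
E
```

```text
A scene [562.06185129  52.64885778  32.        ] [-2.90031436  2.89862807 -0.54549621]
tip [373.9  66.7  10. ] 175.74 188.6
fin in [429.2  61.5  55. ] 176.2 133.2
fin out [398.1  62.1  55. ] 176.69 164.3
empty [516.1 123.9  46. ] 122.84 84.8
nozzle [473.7  45.4 107. ] -175.31 88.7
p1 [600.1 126.3  65. ] 62.68 82.9
p2 [645.1  55.7  65. ] 2.12 83.1
p3 [604.8 -21.3  65. ] -59.98 85.4
-2 tip [[667.0, 174.0]] fin [[581.0, 180.0], [569.0, 167.0], [636.0, 149.0], [625.0, 136.0]]
-4 tip [[676.0, 184.0]] fin [[587.0, 187.0], [576.0, 174.0], [644.0, 158.0], [633.0, 145.0]]
-6 tip [[685.0, 195.0]] fin [[593.0, 195.0], [582.0, 182.0], [651.0, 167.0], [641.0, 154.0]]
[439.6  60.   10. ] 39.8 -4.3
[420.7  60.6  10. ] 41.0 -3.97
[395.5  61.7  10. ] 41.0 -3.73
```

>>> servo_tool(commands="0 0 0 0 0 .2 8;0 0 0 0 0 .4 8;-.01 -.02 0 0 0 .3 8;-.01 -.02 0 0 0 .13 8;-.01 -.01 0 0 0 0 8;0 0 0 0 0 0 8;0 0 0 0 0 0 8;0 0 0 0 0 0 8")

```text
t: 7.45
tool_pos: [559.6, 48.6, 125.0]
orientation: [[-0.437, 0.9, 0.001], [0.9, 0.437, -0.0], [-0.001, 0.001, -1.0]]
force: [-0.0, -1.8, 5.8]
width: 0.179
```

```bash
python3 - <<'E'
from h import *
s=env.sense();o=s['orientation'];print(s['t'],s['tool_pos'],s['force'],s['moment'],s['width'],np.degrees(np.arctan2(o[1,1],o[0,1])))
b=cap('scene','s3')['frame'][190:295,225:350,::-1]
b=cv2.resize(b,None,fx=6,fy=6,interpolation=cv2.INTER_CUBIC)
c=cal('s3');A=np.array([562.,52.6,0]);t=np.linspace(0,2*np.pi,60)
d=np.radians(175.9);u=np.array([np.cos(d),np.sin(d),0])
def dr(P,col):
    q=((proj(c,P)-[225,190]+.5)*6-.5).round().astype(np.int32);cv2.polylines(b,[q.reshape(-1,1,2)],False,col,1)
for k in (180,-60,120,60): # wells expected
    e=d+np.radians(k+180);dr(A+85*np.array([np.cos(e),np.sin(e),0])+np.c_[19*np.cos(t),19*np.sin(t),46+0*t],(0,0,255))
dr([A+[0,0,10]+130*u,A+[0,0,10]+190*u],(0,255,0));dr([A+[0,0,55]+133*u,A+[0,0,55]+163*u],(255,255,0))
cv2.imwrite('pics/s3c.png',b)
E
```

```text
7.45 [559.55681041  48.56651898 125.04108026] [-0.02827045 -1.80124985  5.8290799 ] [-0.26626836  0.15679082  0.01097272] 0.1789804185881753 25.905363082375523
```

View pics/s3c.png

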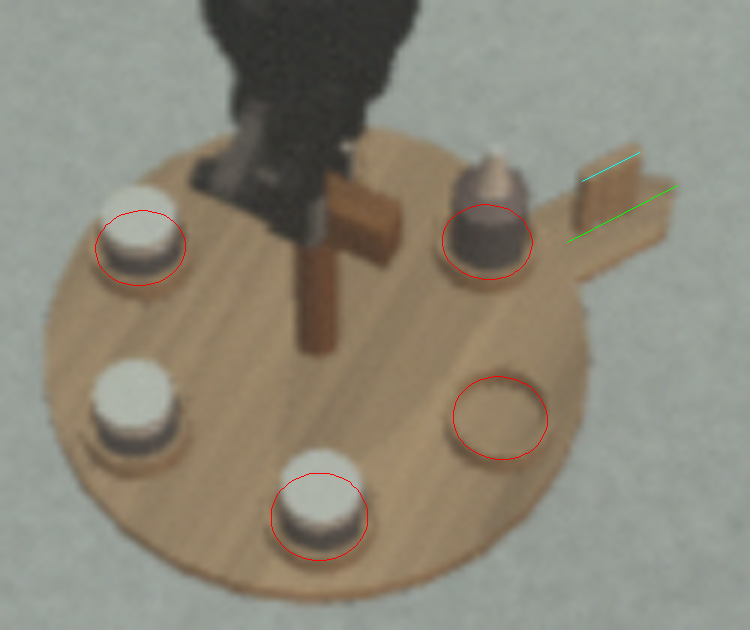

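The expected well rings, drawn for the target angle, fall on the real wells: empty well at (500,418), bottle well at (487,242). The nozzle, well and fin line up, and the pots are still standing. I'm handing in with the grip held.

```bash
python3 -c "
from cell import env
s=env.sense();print(s['t'],s['force'],s['width']);print(env.finish_job())"
```

```text
7.5 [-1.42658688 -1.13329946  5.20063642] 0.17951090105526135
the job is handed in; nothing more can be done
None
```

I gripped the bar handle from above at 40 N and turned the carousel about 67° clockwise. The tall dropper bottle now stands in line with the pointer. I handed in at 7.5 s with the handle still gripped.

**Last checks:**
- **Alignment:** the wells matched their expected places in the last camera view to about 1°. The estimates of the pointer's own direction differed slightly: the tongue gave about −4° and the fin about −3°. I used −4.1°, so the bottle could be up to about 1° off, roughly 1–1.5 mm.
- **Grip and forces:** the gripper opening was about 15 mm, so the bar was held. The force on the tool was about 5 N.
- **Other objects:** the paints that could be seen were still standing in their wells; one pot was hidden behind the gripper. I did not take another full picture to check the figure, cup and tub. The arm crossed with the gripper well above them and showed no contact.

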